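Set a stone up for bright-field viewing on the gem light base

ROBOT

A 6-joint arm with a two-finger parallel gripper is mounted at the origin on the work surface; the furniture and walls round the work are solid. World frame = base frame: x ahead of the robot, y to its left, z up, the work surface at z = 0. Lengths are in m, angles in rad, forces in N, time in s.
With the tool pointing down it reaches from about 0.325 to 0.9 m from the base axis. Payload 3.5 kg.
Tool frame: the origin (TCP) lies midway between the tips of the shut fingers; the grasp point (between the pads) lies 19 mm behind it; z points along the fingers, y is the line along which they close (so a half turn about z gives the same grasp; the last joint's range is limited). The gripper opens to 85 mm and grips with 20 to 120 N. Pads are 22 mm wide; open, the fingers measure 114 mm over their backs; the gripper's body (76 mm by 85 mm) begins 54 mm behind the grasp point. The pads swing forward as they close: fully open they stand 13 mm farther back than shut.
Start: joints at [1.122, 0.276, -0.026, 1.268, 0, 1.467], TCP at [0.212, 0.588, 0.231] pointing down, gripper open.
Joint ranges: [-3.12, 3.12], [-0.85, 1.88], [-1.08, 1.24], [-1.95, 2.15], [-1.57, 1.53], [-3.14, 3.14]. Speed limits (rad/s): [2.57, 2.57, 3.14, 3.14, 3.14, 3.14].

INTERFACE

Orientations are given as [roll, pitch, yaw] about the fixed x, y, z axes, in that order (R = Rz(yaw) Ry(pitch) Rx(roll)).
In Python, from rig import env gives the robot as it stands.
- The arm moves only by the tool move_arm, never from a script. Its argument "steps" is a list of rows, each a list of 3 entries, a list of its own where there are three numbers: the opening in per cent of the stroke, from 0 (shut) to 100 (fully open), then the shift along the tool's x, y, z in mm, then the turn about the tool's z in rad. In form: [[claw, [x, y, z], yaw], ...]. A call has 1 to 8 rows; each row shifts and turns the commanded pose from where the row before left it, along the tool's axes as they then stand; what a row does not reach is not made up. A row lasts 1/12 s, in which the tool goes at most 41.7 mm and 7.16 degrees, less where a joint would pass 70% of its speed; a pose out of reach is approached as far as the arm can. A call with a gripper value outside its range is refused whole. The fingers move at their own pace and stop on an object; the grip force is fixed at half the most. Time passes only in rows, so rows that do not move let the fingers close. It gives the time, the measured TCP pose, the force, the opening and the grip force at its end, in the units of the state.
- env.get_state(): the state, without advancing time (a new reading comes with each control period).
- env.read_camera(name): name is "scene" or "top" or "wrist"; returns (picture, depth): 400x640x3 uint8, blue, green, red; 400x640 float32, m along the optical axis (not along the pixel's ray), 0 where there is no reading.
- env.camera_info(name): a dict with "fx", "fy", "cx", "cy" (pixels), "world_to_cam" (4x4, takes a point from world to camera coordinates); the wrist camera has in their place "hand_eye" (4x4, takes a point from camera to tool coordinates, whose origin is the TCP and whose axes are the flange's). Camera axes: x right, y up, looking along -z (the intrinsics and any distortion apply to the point x, -y, -z); pixel columns grow to the right and rows downward; lengths in m; the calibration is good to about 2 mm. A picture is of the moment at which its call begins: read the wrist's pose just before it. camera_info takes no time and is no camera call.
- env.sign_off(): hands the job in; it is judged then, once.
The state is a dict: "clock": time; "joint_positions": joint angles; "dq": joint speeds; "joint_torque": joint torques, N m; "tool_pos": TCP position; "orientation": TCP orientation; "contact_force": force on the tool from outside, world axes, zero at the start; "moment": the same for the moment, N m; "width": opening from 0.0 (shut) to 1.0 (fully open); "finger_force": force on a finger pad.
Only numpy, scipy, OpenCV 4.12 (cv2) and the standard library are available. Lean on these libraries where they do the work, as an engineer would, in place of code of your own. Each camera call takes 0.05 s, during which the arm holds its last target. There are 200 camera calls.

TASK

Set the stone up for bright-field viewing on the white light base: with the fingertips, slide the small clear jar along the black deck until it sits against both arms of the V-shaped stop, over the round window, and push the upright knob of the baffle lever from the closed side, past the first click (dark field), all the way to the far stop so that it stays there. Both are only pushed: the jar stays flat on the deck and is never picked up or tipped. Leave the tweezers, the stone tester and the dropper bottle where they are.

Things in the scene. Friction and masses are not known exactly. Their poses are not given: they have to be found in the camera images.
- light_base: Gem light base: fixed white box, 240 (x) x 200 (y) x 64 mm high, with a flat black deck on top (z 64 mm). Origin under its centre on the table; its front, with the lever, faces its own -x; its left is +y. In front of it a grey ledge reaches to x -162 (y -64 to 64, top z 37 mm) with two stop pins to z 48 mm. At the back of the deck (x 98) stands a post socket 35 mm wide, 26 mm high.
- window (a point): Centre of the round glass window (33 mm wide), flush with the deck top, at x 35, y 0, z 64 mm of the light base. A jar touching both arms of the V-stop stands centred here.
- stone_jar: Loose clear round gem jar, 37 mm wide, 23 mm high, 40 g (varies), standing on the front part of the deck. Origin at the centre of its underside, z up.
- lever_knob (a point): On the axis of the upright black lever knob, at z 70 mm. The knob is a round post 12 to 14 mm thick (17 mm at its head), z 46 to 92 mm, in front of the light base; it rides the end of a flat steel arm (12 mm wide, top at z 46.5 mm) that comes out of the front slot, on an arc of 135 mm radius about lever_pivot. A brass barrel on the arm 30 mm nearer the pivot is 13 mm wide, to z 52 mm.
- lever_pivot (a point): Vertical turning axis of the baffle lever, at x -45, y 0 mm of the light base.
- baffle_lever (a joint): Lever angle, rad. 0: closed, at the right (-y) stop; 0.42: first click (dark field), arm straight to the front; 0.84: far stop at the left (+y), bright field. Grows towards +y of the base. A spring ball clicks over steel ribs at 0.37 and 0.47 (into and out of the first click) and 0.79 (just before the far stop): 5 to 8 N at the knob each; between them about 0.5 N, and it stays where it is left.
- tweezers: Loose steel tweezers, 150 x 13 x 10 mm, on the table to the left of the light base; leave alone. Origin at the middle of the underside.
- tester: Loose grey pen-shaped stone tester, 154 x 23 x 18 mm, on the table to the right of the light base; leave alone. Origin at the middle of the underside.
- rinse: Loose white dropper bottle, 36 mm wide, 103 mm high, on the table at the rear left of the light base; leave alone. Origin at the centre of its underside.
- v_corner (a point): Inner corner of the V-stop, on the deck at x 61, y 0 of the light base: two aluminium bars, 32 x 6 mm, 11 mm high, fixed at 45 degrees either side, meeting here; the V opens to the front (-x of the base) with its mouth 44 mm wide.
There are look-alikes about, which are no part of the job. What is shaped like the stone_jar but orange or turquoise is not meant.

How it is judged:
By the outcome, as a careful person would: the job done as asked, in the order asked, and still so for the second after the job is handed in, with the robot touching nothing.
It also fails if it takes over 58 s, if anything falls off the work surface, if the arm or the gripper's body presses on something with over 40 N, if the wrist force passes 120 N, or if a joint passes its speed limit or range.

## Working session

There is one attempt and no reset: what is moved stays moved. The work goes in short steps, Python scripts to look and compute and a tool call to move; the robot and the scene stay as the last step left them, time stands still between calls to the robot, and variables do not carry over. Pictures are saved under pics/ and viewed, at most 10 in all, crops included, and the job is handed in when it is done.

Besides the shell and the picture viewer there is one more tool, called by a JSON object that holds its "fn" and its "kwargs", one argument or row to a line. move_arm: Moves the arm, as the interface text tells. Its arguments: {"type":"object","properties":{"steps":{"type":"array"}},"required":["steps"]}

```bash
mkdir -p pics
cat > h.py <<'E'
import numpy as np,cv2
from rig import env
def cast(info,u,v,z):
    W=np.array(info["world_to_cam"]);R=W[:3,:3];t=W[:3,3];o=-R.T@t
    d=R.T@np.array([(u-info["cx"])/info["fx"],-(v-info["cy"])/info["fy"],-1.])
    return o+d*(z-o[2])/d[2]
def proj(info,p):
    c=np.array(info["world_to_cam"])@np.append(p,1);return info["cx"]+info["fx"]*c[0]/-c[2],info["cy"]+info["fy"]*c[1]/c[2]
def cloud(info,D):
    v,u=np.mgrid[:400,:640];P=np.stack([(u-info["cx"])/info["fx"]*D,-(v-info["cy"])/info["fy"]*D,-D],-1)
    W=np.array(info["world_to_cam"]);return (P-W[:3,3])@W[:3,:3]
E
python3 - <<'E'
from h import *
s=env.get_state();print(s)
for n in["top","scene"]:
    i=env.camera_info(n);print({k:(np.round(v,3).tolist() if k=="world_to_cam" else v) for k,v in i.items()})
    p,d=env.read_camera(n);cv2.imwrite(f"pics/{n}0.png",p);np.save(f"{n}0.npy",d)
E
```

```text
{'clock': 0.0, 'joint_positions': array([ 1.12162009e+00,  2.77170599e-01, -2.79251706e-02,  1.26799956e+00,
        1.06967441e-05,  1.46742025e+00]), 'dq': array([ 0.00110989, -0.00022947, -0.00058669,  0.00012546, -0.00139496,
       -0.00022837]), 'joint_torque': array([-7.13631089e-04, -4.45511699e+01,  2.95201027e+01,  1.61450368e-02,
       -1.54981417e-04,  1.29616211e-06]), 'tool_pos': array([0.21148691, 0.58728172, 0.2301155 ]), 'orientation': array([-3.13930702e+00, -2.47878622e-04,  2.79579219e+00]), 'contact_force': array([ 0.55752761, -0.03344266,  0.52846139]), 'moment': array([ 0.02386986, -0.04177131, -0.05726246]), 'finger_force': 0.0, 'width': 0.9995446385862626}
{'fx': 391.2741770083586, 'fy': 391.2741770083586, 'cx': 310.5375697174968, 'cy': 198.97708445603774, 'world_to_cam': [[0.001, -1.0, 0.0, -0.003], [0.994, 0.001, 0.106, -0.586], [-0.106, 0.0, 0.994, -1.111], [0.0, 0.0, 0.0, 1.0]]}
{'fx': 388.4810107232379, 'fy': 388.4810107232379, 'cx': 321.87694229110195, 'cy': 205.08085781778283, 'world_to_cam': [[-0.65, -0.759, -0.018, 0.376], [0.378, -0.344, 0.86, -0.295], [-0.659, 0.553, 0.51, -0.542], [0.0, 0.0, 0.0, 1.0]]}
```

View pics/top0.png

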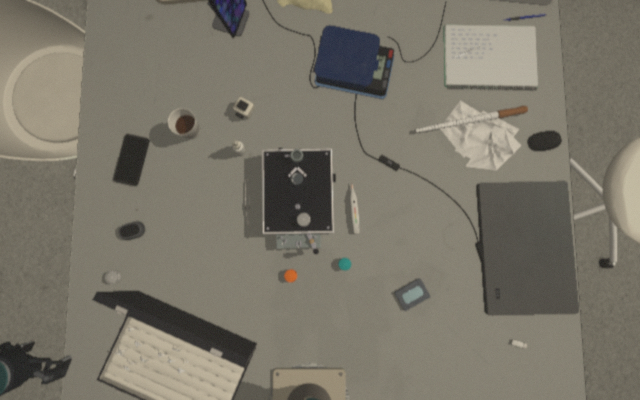

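View pics/scene0.png

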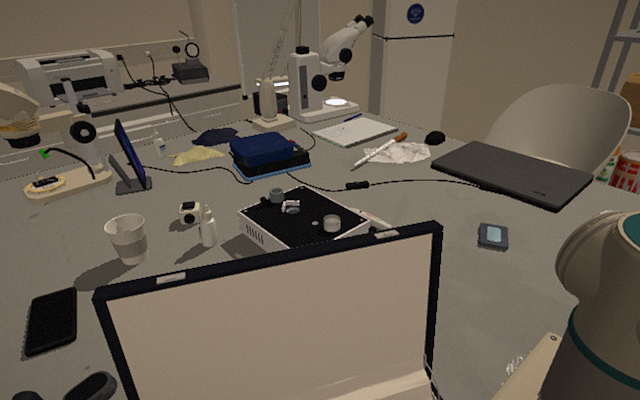

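The top view shows the light base at about (298,192), with its front towards the robot. On the deck are a clear jar at (304,219), the V and window at (297,175) and a small thing at (297,206). The knob is near (316,250). An orange jar at (290,275) and a turquoise one at (344,264) lie on the table and aren't meant. I'll enlarge the base to check this.

Run:
```python
from h import *
p=cv2.imread("pics/top0.png");d=np.load("top0.npy");i=env.camera_info("top")
cv2.imwrite("pics/crop0.png",cv2.resize(p[140:260,240:370],None,fx=5,fy=5,interpolation=cv2.INTER_CUBIC)[:600,:650])
C=cloud(i,d)
# deck: dark pixels with z ~0.064
g=p.max(2);z=C[...,2];m=((abs(z-.064)<.012)&(d>0)).astype(np.uint8)
m[:140]=0;m[260:]=0;m[:,:240]=0;m[:,370:]=0
n,l,st,c=cv2.connectedComponentsWithStats(m);k=1+st[1:,4].argmax();print(st[k])
v,u=np.nonzero(l==k);print("zmed",np.median(z[v,u]))
r=cv2.minAreaRect(np.c_[u,v].astype(np.float32));print(r)
print([cast(i,*q,.064).round(4).tolist() for q in cv2.boxPoints(r)],cast(i,*r[0],.064))
b=((g<60)&(m>0)).astype(np.uint8);n,l,st,c=cv2.connectedComponentsWithStats(b);k=1+st[1:,4].argmax()
v,u=np.nonzero(l==k);r=cv2.minAreaRect(np.c_[u,v].astype(np.float32));print(r,[cast(i,*q,.064).round(4).tolist() for q in cv2.boxPoints(r)],cast(i,*r[0],.064))
```

```text
[ 262  148   72   86 5598]
zmed 0.06500161302570295
((296.9104919433594, 190.3963165283203), (84.03970336914062, 71.26972961425781), 88.99491119384766)
[[0.7267, 0.1411, 0.064], [0.7305, -0.0638, 0.064], [0.4896, -0.0667, 0.064], [0.486, 0.1336, 0.064]] [0.60680155 0.03605246 0.064     ]
((297.5, 191.0), (78.0, 65.0), 90.0) [[0.7179, 0.1282, 0.064], [0.718, -0.0585, 0.064], [0.4946, -0.0575, 0.064], [0.4945, 0.1253, 0.064]] [0.60507321 0.03436988 0.064     ]
```

View pics/crop0.png

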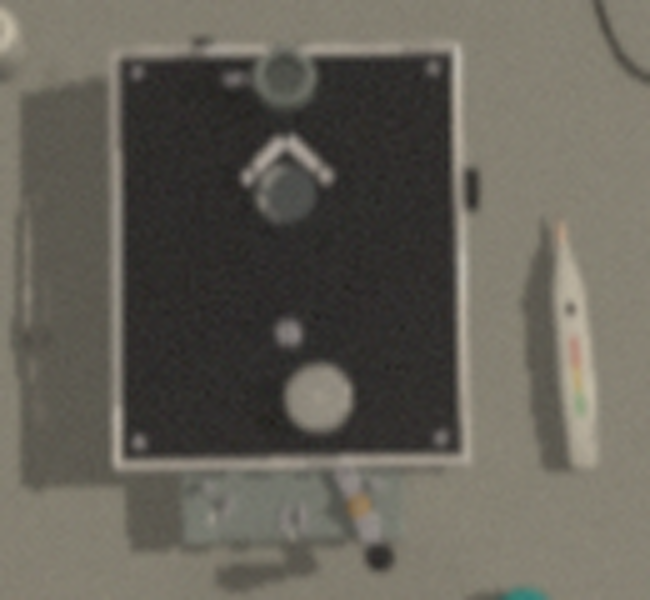

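The enlarged crop confirms the scene. The clear jar is at crop (319,398), which is full (304,220), and it's the only colourless jar on the deck in front of the V. The V-stop and window are at crop (287,170), the pivot cap at (289,332) and the post socket at (285,78). The knob is at crop (378,556), on the closed right side.

Run:
```python
from h import *
p=cv2.imread("pics/top0.png");d=np.load("top0.npy");i=env.camera_info("top")
C=cloud(i,d);f=lambda x,y:(240+(x-2)/5,140+(y-2)/5)
for n,x,y,z in[("jar",319,398,.087),("knob",379,556,.092),("pivotcap",289,332,.066),("vtip",287,143,.075),("socket",285,78,.09),("s1",138,72,.064),("s2",433,68,.064),("s3",139,442,.064),("s4",441,438,.064)]:
    u,v=f(x,y);print(n,u,v,cast(i,u,v,z).round(4),"depth",C[int(v+.5),int(u+.5)].round(3))
ok=d>0
for x in np.arange(.1,.8,.1):
    print(round(x,1),[round(float(C[...,2][ok&(abs(C[...,0]-x)<.05)&(abs(C[...,1]-y)<.05)].max(initial=-1)),2) for y in np.arange(.7,-.25,-.1)])
e=env.camera_info("wrist");print({k:np.round(v,3).tolist() for k,v in e.items()})
```

```text
jar 303.4 219.2 [0.5237 0.017  0.087 ] depth [0.524 0.018 0.09 ]
knob 315.4 250.8 [ 0.4373 -0.016   0.092 ] depth [ 0.437 -0.015  0.094]
pivotcap 297.4 206.0 [0.5621 0.0344 0.066 ] depth [0.562 0.036 0.066]
vtip 297.0 168.2 [0.6687 0.0357 0.075 ] depth [0.669 0.036 0.077]
socket 296.6 155.2 [0.7029 0.0364 0.09  ] depth [0.709 0.036 0.066]
s1 267.2 154.0 [0.7121 0.1218 0.064 ] depth [0.712 0.122 0.063]
s2 326.2 153.2 [ 0.7145 -0.0476  0.064 ] depth [ 0.715 -0.047  0.065]
s3 267.4 228.0 [0.5001 0.1186 0.064 ] depth [0.5   0.12  0.066]
s4 327.8 227.2 [ 0.5025 -0.0513  0.064 ] depth [ 0.503 -0.052  0.063]
0.1 [0.01, 0.05, 0.06, 0.05, 0.05, 0.05, 0.02, 0.23, 0.02, 0.01]
0.2 [0.31, 0.43, 0.39, 0.05, 0.29, 0.3, 0.29, 0.01, 0.01, 0.01]
0.3 [0.01, 0.4, 0.29, 0.3, 0.29, 0.29, 0.03, 0.01, 0.01, 0.02]
0.4 [0.01, 0.03, 0.29, 0.01, 0.01, 0.01, 0.04, 0.1, 0.03, 0.01]
0.5 [0.01, 0.03, 0.03, 0.01, 0.01, 0.02, 0.07, 0.09, 0.07, 0.01]
0.6 [0.01, 0.02, 0.02, 0.01, 0.01, 0.01, 0.08, 0.08, 0.07, 0.01]
0.7 [0.01, 0.02, 0.02, 0.01, 0.01, 0.11, 0.09, 0.1, 0.07, 0.02]
{'fx': 285.569, 'fy': 285.569, 'cx': 324.787, 'cy': 203.115, 'hand_eye': [[-0.0, 0.946, 0.325, 0.084], [1.0, 0.0, 0.0, -0.001], [0.0, 0.325, -0.946, -0.142], [0.0, 0.0, 0.0, 1.0]]}
```

{"fn": "move_arm", "kwargs": {
  "steps": [
    [24,[0,0,-38],-0.101],
    [24,[0,0,-38],-0.101],
    [24,[0,0,-38],-0.101],
    [24,[0,0,-38],-0.101],
    [24,[0,0,-38],-0.1],
    [24,[-10,-36,0],0],
    [24,[-10,-36,0],0],
    [24,[-10,-36,0],0]
  ]
}}

```text
clock: 0.77
tool_pos: [0.2589, 0.4857, 0.4219]
orientation: [3.141, 0.001, -2.982]
contact_force: [0.7, -1.0, -0.5]
width: 0.237
finger_force: 0.0
```

{"fn": "move_arm", "kwargs": {
  "steps": [
    [24,[-10,-36,0],0],
    [24,[-10,-36,0],0],
    [24,[-10,-36,0],0],
    [24,[-10,-36,0],0],
    [24,[-10,-36,0],0],
    [24,[-10,-36,0],0],
    [24,[-10,-36,0],0],
    [24,[-10,-36,0],0]
  ]
}}

```text
clock: 1.43
tool_pos: [0.3829, 0.2125, 0.421]
orientation: [-3.142, -0.0, -2.983]
contact_force: [1.0, 0.9, 0.4]
width: 0.246
finger_force: 0.0
```

{"fn": "move_arm", "kwargs": {
  "steps": [
    [24,[-10,-36,0],0],
    [24,[-10,-36,0],0],
    [24,[-10,-36,0],0],
    [24,[-12,-36,0],0],
    [24,[-10,-36,0],0],
    [24,[0,0,0],0],
    [24,[0,0,0],0]
  ]
}}

```text
clock: 2.02
tool_pos: [0.4628, 0.0431, 0.4204]
orientation: [3.141, -0.002, -2.988]
contact_force: [-0.9, -0.5, -0.2]
width: 0.241
finger_force: 0.0
```

{"fn": "move_arm", "kwargs": {
  "steps": [
    [24,[-12,-35,0],0],
    [24,[0,0,0],0],
    [24,[0,0,40],0],
    [24,[0,0,40],0],
    [24,[0,0,40],0],
    [24,[0,0,40],0],
    [24,[0,0,40],0],
    [24,[0,0,0],0]
  ]
}}

```text
clock: 2.68
tool_pos: [0.4704, 0.0144, 0.2114]
orientation: [3.136, -0.02, -2.982]
contact_force: [-3.1, 0.3, -1.8]
width: 0.237
finger_force: 0.0
```

```bash
cat >> h.py <<'E'
from scipy.spatial.transform import Rotation as Ro
def wrist(name):
    s=env.get_state();T=np.eye(4);T[:3,:3]=Ro.from_euler('xyz',s["orientation"]).as_matrix();T[:3,3]=s["tool_pos"]
    i=env.camera_info("wrist");p,d=env.read_camera("wrist");cv2.imwrite(f"pics/{name}.png",p);i["world_to_cam"]=np.linalg.inv(T@np.array(i["hand_eye"]));return s,i,p,d
E
python3 - <<'E'
from h import *
import pickle
s,i,p,d=wrist("w1");pickle.dump((i,d),open("w1.pkl","wb"));print(s["tool_pos"],s["orientation"])
for n,q in dict(jar=(.524,.017,.087),knob=(.437,-.016,.092),win=(.642,.0359,.064),vc=(.668,.0363,.064),piv=(.562,.0346,.066)).items():print(n,proj(i,q))
E
```

```text
[0.4704356  0.01441252 0.21140065] [ 3.13583749 -0.01979876 -2.9815125 ]
jar (np.float64(318.65164714874686), np.float64(247.78602015815991))
knob (np.float64(297.6200983162112), np.float64(161.1090747815164))
win (np.float64(319.47363010431144), np.float64(326.2624457702726))
vc (np.float64(316.64819888678915), np.float64(342.8778324168128))
piv (np.float64(328.98484449933073), np.float64(271.0999596008634))
```

View pics/w1.png

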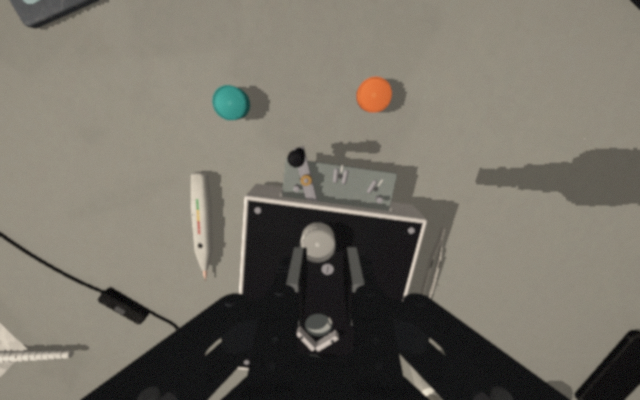

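The wrist view shows the jar at (318,241), the knob at (297,157), and the V and window at (318,330). The finger tips are at (297,270) and (352,270), and everything agrees with the top view to within a few mm. I'll let the arm settle before reading the pose again.

{"fn": "move_arm", "kwargs": {
  "steps": [
    [24,[0,0,0],0],
    [24,[0,0,0],0],
    [24,[0,0,0],0],
    [24,[0,0,0],0]
  ]
}}

```text
clock: 3.07
tool_pos: [0.4826, 0.0119, 0.2247]
orientation: [-3.14, 0.006, -2.983]
contact_force: [-1.5, 0.0, -0.5]
width: 0.237
finger_force: 0.0
```

Run:
```python
from h import *
s,i,p,d=wrist("w2");print(s["tool_pos"],s["orientation"],s["contact_force"])
for n,q in dict(jar=(.524,.017,.087),knob=(.437,-.016,.092),piv=(.562,.0346,.066)).items():print(n,proj(i,q))
h=cv2.cvtColor(p,cv2.COLOR_BGR2GRAY)
m=(h[215:265,285:350]>95).astype(np.uint8);n,l,st,c=cv2.connectedComponentsWithStats(m)
for k in range(1,n):
    if st[k,4]>30:u,v=c[k]+(285,215);print(st[k],u,v,cast(i,u,v,.087))
m=(h[140:172,280:310]<45).astype(np.uint8);n,l,st,c=cv2.connectedComponentsWithStats(m)
for k in range(1,n):
    if st[k,4]>30:u,v=c[k]+(280,140);print(st[k],u,v,cast(i,u,v,.092))
```

```text
[0.4825551  0.01192514 0.22466769] [-3.13998936  0.00609214 -2.9831594 ] [-1.45796404  0.00792616 -0.50211496]
jar (np.float64(323.8561916625095), np.float64(228.8986802411644))
knob (np.float64(303.8025143640365), np.float64(143.26792762987432))
piv (np.float64(333.5784821830055), np.float64(252.58527285772539))
[ 21   0  33  27 775] 322.20516129032256 226.84774193548387 [0.52191234 0.01488537 0.087     ]
[41 31 12 10 97] 331.74226804123714 250.45360824742266 [0.54825946 0.02962376 0.087     ]
[ 15   0  15   9 101] 302.019801980198 143.1980198019802 [ 0.43720146 -0.01767792  0.092     ]
```

{"fn": "move_arm", "kwargs": {
  "steps": [
    [24,[4,-3,32],0],
    [24,[0,0,34],0],
    [24,[0,0,30],0],
    [24,[0,0,20],0],
    [24,[0,0,12],0],
    [24,[0,0,8],0],
    [24,[0,0,4],0],
    [24,[0,0,0],0]
  ]
}}

```text
clock: 3.78
tool_pos: [0.4769, 0.0084, 0.0815]
orientation: [-3.142, 0.0, -2.983]
contact_force: [0.1, -0.3, 0.3]
width: 0.237
finger_force: 0.0
```

{"fn": "move_arm", "kwargs": {
  "steps": [
    [24,[0,0,0],0],
    [24,[0,0,4],0],
    [24,[0,0,4],0],
    [24,[0,0,3],0],
    [24,[0,0,0],0],
    [24,[0,0,0],0]
  ]
}}

```text
clock: 4.28
tool_pos: [0.4762, 0.0085, 0.0701]
orientation: [3.141, -0.001, -2.983]
contact_force: [-0.2, 0.5, 0.2]
width: 0.241
finger_force: 0.0
```

{"fn": "move_arm", "kwargs": {
  "steps": [
    [24,[-5,0,0],0],
    [24,[-5,0,0],0],
    [24,[-6,0,0],0],
    [24,[-7,0,0],0],
    [24,[-9,0,0],0],
    [24,[-9,0,0],0],
    [24,[-9,0,0],0],
    [24,[-9,0,0],0]
  ]
}}

```text
clock: 4.95
tool_pos: [0.5358, 0.0179, 0.0703]
orientation: [-3.142, -0.0, -2.983]
contact_force: [0.5, -0.6, 1.2]
width: 0.245
finger_force: 0.4
```

{"fn": "move_arm", "kwargs": {
  "steps": [
    [24,[-9,0,0],0],
    [24,[-9,0,0],0],
    [24,[-9,0,0],0],
    [24,[-8,0,0],0],
    [24,[-7,0,0],0],
    [24,[-5,0,0],0],
    [24,[-3,0,0],0],
    [24,[0,0,0],0]
  ]
}}

```text
clock: 5.62
tool_pos: [0.5849, 0.0257, 0.0703]
orientation: [-3.141, 0.001, -2.983]
contact_force: [-0.7, -0.1, -0.1]
width: 0.236
finger_force: 0.0
```

Run:
```python
from h import *
s,i,p,d=wrist("w3");print(s["tool_pos"],s["contact_force"])
t,_=env.read_camera("top")
a=cv2.resize(p[150:400,200:450],(500,500),interpolation=cv2.INTER_CUBIC)
b=cv2.resize(t[140:240,270:330],(300,500),interpolation=cv2.INTER_CUBIC)
cv2.imwrite("pics/c3.png",np.hstack([a,b]))
```

```text
[0.58489271 0.02569445 0.07034699] [-0.68499402 -0.13312119 -0.05339346]
```

View pics/c3.png

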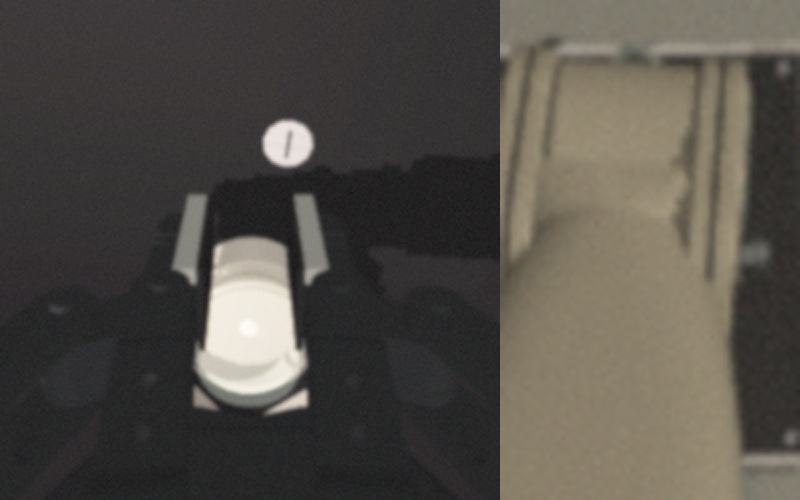

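The left panel shows the jar at (250,340) cradled centrally between the fingers, with the V ends just ahead at (205,400) and (288,400). In the right panel the arm hides the deck. I'll creep in and watch the force.

{"fn": "move_arm", "kwargs": {
  "steps": [
    [24,[-3,0,0],0],
    [24,[-4,0,0],0],
    [24,[-4,0,0],0],
    [24,[-4,0,0],0],
    [24,[-3,0,0],0],
    [24,[-2,0,0],0],
    [24,[-2,0,0],0],
    [24,[0,0,0],0]
  ]
}}

```text
clock: 6.38
tool_pos: [0.6063, 0.0291, 0.0703]
orientation: [-3.142, 0.0, -2.983]
contact_force: [-0.5, -0.2, -0.2]
width: 0.239
finger_force: 0.0
```

{"fn": "move_arm", "kwargs": {
  "steps": [
    [24,[-2,0,0],0],
    [24,[-2,0,0],0],
    [24,[-1,0,0],0],
    [24,[-1,0,0],0],
    [24,[0,0,0],0]
  ]
}}

```text
clock: 6.8
tool_pos: [0.612, 0.03, 0.0704]
orientation: [-3.142, 0.0, -2.983]
contact_force: [1.1, 0.4, 0.1]
width: 0.24
finger_force: 0.0
```

{"fn": "move_arm", "kwargs": {
  "steps": [
    [24,[-1,0,0],0],
    [24,[-1,0,0],0],
    [24,[-1,0,0],0],
    [24,[0,0,0],0]
  ]
}}

```text
clock: 7.13
tool_pos: [0.615, 0.0305, 0.0704]
orientation: [-3.142, 0.0, -2.983]
contact_force: [-0.3, -0.1, 0.7]
width: 0.237
finger_force: 0.0
```

{"fn": "move_arm", "kwargs": {
  "steps": [
    [24,[-1,0,0],0],
    [24,[-1,0,0],0],
    [24,[0,0,0],0]
  ]
}}

```text
clock: 7.38
tool_pos: [0.6157, 0.0306, 0.0701]
orientation: [-3.141, -0.002, -2.984]
contact_force: [-3.2, -0.4, 2.6]
width: 0.239
finger_force: 1.7
```

{"fn": "move_arm", "kwargs": {
  "steps": [
    [24,[-1,0,0],0],
    [24,[-1,0,0],0],
    [24,[0,0,0],0],
    [24,[0,0,0],0]
  ]
}}

```text
clock: 7.72
tool_pos: [0.6159, 0.0307, 0.07]
orientation: [-3.141, -0.006, -2.984]
contact_force: [-6.9, -1.7, 5.6]
width: 0.237
finger_force: 4.0
```

It's seated, because the force rises with no further motion. I'll back off straight, lift and check.

{"fn": "move_arm", "kwargs": {
  "steps": [
    [24,[3,0,0],0],
    [24,[4,0,0],0],
    [24,[8,0,0],0],
    [24,[15,0,0],0],
    [24,[15,0,-10],0],
    [24,[10,0,-25],0],
    [24,[10,0,-30],0],
    [24,[20,0,-30],0]
  ]
}}

```text
clock: 8.38
tool_pos: [0.535, 0.0178, 0.1659]
orientation: [3.141, 0.001, -2.983]
contact_force: [0.6, -0.4, 0.3]
width: 0.239
finger_force: 0.0
```

{"fn": "move_arm", "kwargs": {
  "steps": [
    [0,[20,0,-15],0.04],
    [0,[20,0,-5],0.05],
    [0,[20,0,0],0.05],
    [0,[10,0,0],0],
    [0,[0,0,0],0],
    [0,[0,0,0],0],
    [0,[0,0,0],0]
  ]
}}

```text
clock: 8.97
tool_pos: [0.4661, 0.0107, 0.1852]
orientation: [3.142, 0.001, -3.123]
contact_force: [0.1, -0.5, -1.1]
width: 0.004
finger_force: 0.0
```

Run:
```python
from h import *
s,i,p,d=wrist("w4");print(s["tool_pos"],s["orientation"])
t,_=env.read_camera("top");sc,_=env.read_camera("scene")
b=cv2.resize(t[140:260,260:340],(400,600),interpolation=cv2.INTER_CUBIC)
a=cv2.resize(sc[180:255,235:315],(400,375),interpolation=cv2.INTER_CUBIC)
w=cv2.resize(p[210:390,220:420],(400,225) ,interpolation=cv2.INTER_AREA)
cv2.imwrite("pics/c4.png",np.hstack([np.vstack([a,w]),b]))
for n,q in dict(knob=(.437,-.017,.092)).items():print(n,proj(i,q))
h=cv2.cvtColor(t,cv2.COLOR_BGR2GRAY)
```

```text
[0.46614487 0.01069726 0.18522534] [ 3.14158076e+00  1.15462031e-03 -3.12257566e+00]
knob (np.float64(293.0017139393398), np.float64(173.7269598153813))
```

View pics/c4.png

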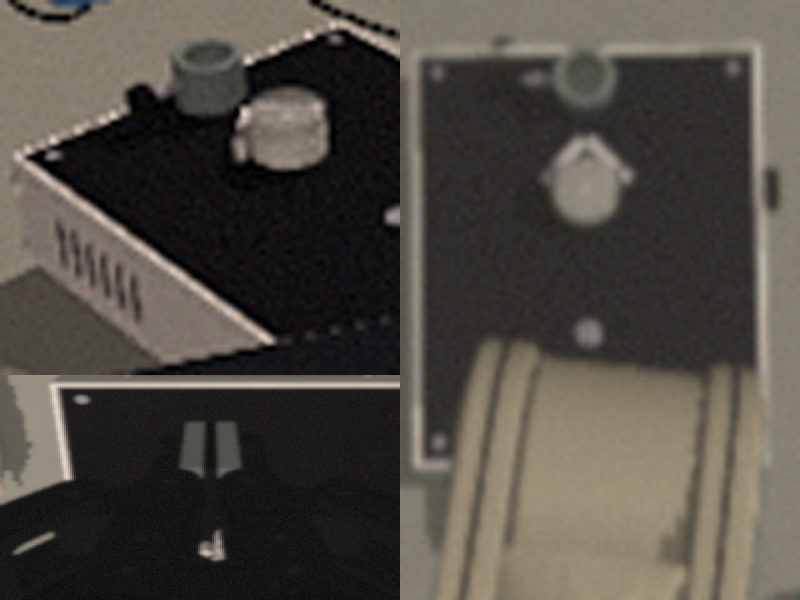

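The jar sits in both arms of the V: top panel (586,185), with the V tip at (586,140) and bar showing on both sides. Scene panel (288,130) shows it standing upright. Next I'll go to the right of the knob.

{"fn": "move_arm", "kwargs": {
  "steps": [
    [0,[8,-15,0],0],
    [0,[10,-20,0],0],
    [0,[8,-17,10],0],
    [0,[4,-10,25],0],
    [0,[0,0,30],0],
    [0,[0,0,25],0],
    [0,[0,0,15],0],
    [0,[0,0,8],0]
  ]
}}

```text
clock: 9.78
tool_pos: [0.4348, -0.0515, 0.0698]
orientation: [3.14, -0.004, -3.123]
contact_force: [-0.2, 0.2, -0.1]
width: -0.002
finger_force: 0.0
```

{"fn": "move_arm", "kwargs": {
  "steps": [
    [0,[0,0,6],0],
    [0,[0,0,4],0],
    [0,[0,0,3],0],
    [0,[0,0,0],0],
    [0,[0,0,0],0]
  ]
}}

```text
clock: 10.2
tool_pos: [0.4371, -0.052, 0.06]
orientation: [-3.141, 0.001, -3.123]
contact_force: [-0.3, -0.3, 0.2]
width: -0.0
finger_force: 0.0
```

Run:
```python
from h import *
s,i,p,d=wrist("w5");print(s["tool_pos"],s["orientation"])
print(proj(i,(.437,-.017,.092)),proj(i,s["tool_pos"]))
cv2.imwrite("pics/c5.png",cv2.resize(p[50:350,220:520],(600,600),interpolation=cv2.INTER_CUBIC))
```

```text
[ 0.43708785 -0.05197234  0.0599864 ] [-3.14121593e+00  1.38673670e-03 -3.12318723e+00]
(np.float64(401.48568265307654), np.float64(299.90542815330195)) (np.float64(325.53657857920643), np.float64(262.57382727551345))
```

View pics/c5.png

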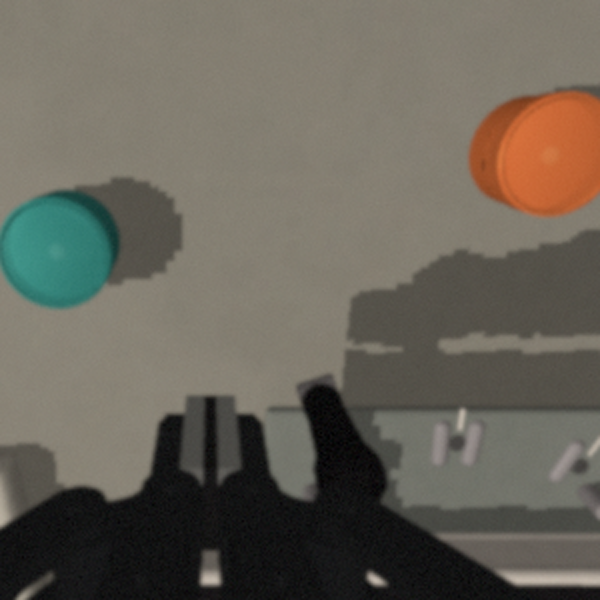

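The knob rises from crop (318,395) to (350,485), to the right of the shut fingers at (210,430) and clear of them. I'll push along the arc.

{"fn": "move_arm", "kwargs": {
  "steps": [
    [0,[0,5,0],0],
    [0,[0,6,0],0],
    [0,[1,5,0],0],
    [0,[2,5,0],0],
    [0,[2,5,0],0],
    [0,[2,5,0],0],
    [0,[1,5,0],0],
    [0,[0,0,0],0]
  ]
}}

```text
clock: 10.92
tool_pos: [0.4269, -0.0148, 0.0592]
orientation: [3.14, -0.001, -3.122]
contact_force: [0.5, -0.3, 0.5]
width: -0.001
finger_force: 0.0
```

{"fn": "move_arm", "kwargs": {
  "steps": [
    [0,[1,5,0],0],
    [0,[1,5,0],0],
    [0,[1,6,0],0],
    [0,[0,6,0],0],
    [0,[0,6,0],0],
    [0,[0,6,0],0],
    [0,[-1,6,0],0],
    [0,[0,0,0],0]
  ]
}}

```text
clock: 11.58
tool_pos: [0.4248, 0.0254, 0.0592]
orientation: [3.14, -0.0, -3.122]
contact_force: [-0.0, 0.5, 1.1]
width: 0.0
finger_force: 0.0
```

{"fn": "move_arm", "kwargs": {
  "steps": [
    [0,[-1,5,0],0],
    [0,[-1,5,0],0],
    [0,[-1,5,0],0],
    [0,[-2,5,0],0],
    [0,[-2,5,0],0],
    [0,[-1,3,0],0],
    [0,[0,0,0],0]
  ]
}}

```text
clock: 12.17
tool_pos: [0.4323, 0.0522, 0.0592]
orientation: [-3.141, -0.001, -3.123]
contact_force: [-0.8, -4.9, 0.3]
width: -0.0
finger_force: 1.5
```

Run:
```python
from h import *
s,i,p,d=wrist("w6");print(s["tool_pos"],s["contact_force"])
cv2.imwrite("pics/c6.png",cv2.resize(p[100:350,220:520],(600,500),interpolation=cv2.INTER_CUBIC))
```

```text
[0.43229039 0.05224313 0.05920985] [-0.84417525 -4.9052352   0.33042105]
```

View pics/c6.png

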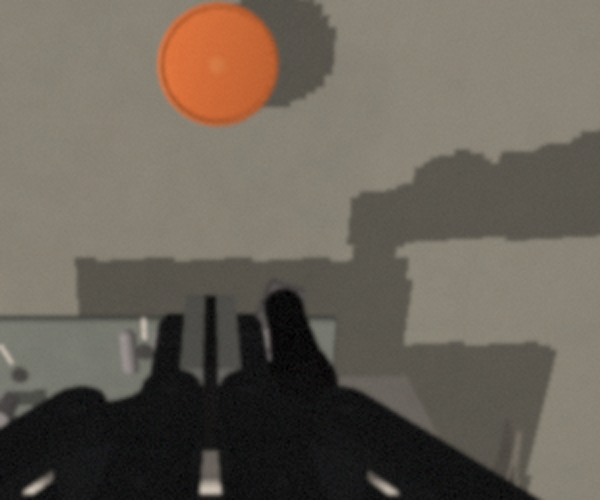

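The knob at (285,300) is against the finger and the last rib is resisting at about 5 N. I'll carry on to the stop.

{"fn": "move_arm", "kwargs": {
  "steps": [
    [0,[-1,2,0],0],
    [0,[-1,2,0],0],
    [0,[0,2,0],0],
    [0,[0,0,0],0]
  ]
}}

```text
clock: 12.55
tool_pos: [0.4351, 0.0589, 0.0596]
orientation: [3.14, 0.002, -3.123]
contact_force: [-0.2, 0.1, -0.0]
width: -0.001
finger_force: 0.0
```

{"fn": "move_arm", "kwargs": {
  "steps": [
    [0,[-1,2,0],0],
    [0,[0,2,0],0],
    [0,[0,0,0],0]
  ]
}}

```text
clock: 12.8
tool_pos: [0.4355, 0.0626, 0.0594]
orientation: [3.141, 0.001, -3.123]
contact_force: [0.5, 0.2, -0.5]
width: -0.002
finger_force: 0.0
```

Over the rib. I'll creep on until the stop resists.

{"fn": "move_arm", "kwargs": {
  "steps": [
    [0,[0,1,0],0],
    [0,[0,1,0],0],
    [0,[0,1,0],0],
    [0,[0,0,0],0]
  ]
}}

```text
clock: 13.13
tool_pos: [0.4354, 0.0634, 0.0594]
orientation: [-3.137, 0.0, -3.124]
contact_force: [-0.3, -7.2, 1.6]
width: 0.006
finger_force: 3.6
```

{"fn": "move_arm", "kwargs": {
  "steps": [
    [0,[0,1,0],0],
    [0,[0,1,0],0],
    [0,[0,0,0],0]
  ]
}}

```text
clock: 13.38
tool_pos: [0.4354, 0.0635, 0.0595]
orientation: [-3.132, 0.0, -3.125]
contact_force: [0.2, -13.2, 1.3]
width: 0.001
finger_force: 5.8
```

At the stop: 13 N and no motion, about 9 mm past the rib. I'll retract and verify.

{"fn": "move_arm", "kwargs": {
  "steps": [
    [0,[0,-4,0],0],
    [0,[0,-6,0],0],
    [0,[0,-10,0],0],
    [0,[0,-8,-10],0],
    [0,[0,-5,-25],0],
    [0,[0,0,-35],0],
    [0,[0,0,-35],0],
    [0,[0,0,-35],0]
  ]
}}

```text
clock: 14.05
tool_pos: [0.4351, 0.0336, 0.2013]
orientation: [3.141, -0.0, -3.124]
contact_force: [1.6, 0.2, -0.3]
width: 0.002
finger_force: 0.0
```

{"fn": "move_arm", "kwargs": {
  "steps": [
    [0,[0,-35,-20],0],
    [0,[0,-35,-10],0],
    [0,[0,-35,0],0],
    [0,[0,-35,0],0],
    [0,[0,-35,0],0],
    [0,[0,-25,0],0],
    [0,[0,0,0],0],
    [0,[0,0,0],0]
  ]
}}

```text
clock: 14.72
tool_pos: [0.4391, -0.1672, 0.2299]
orientation: [3.141, 0.0, -3.127]
contact_force: [0.0, 0.8, 0.6]
width: 0.003
finger_force: 0.0
```

Run:
```python
from h import *
t,d=env.read_camera("top");i=env.camera_info("top");print(env.get_state()["tool_pos"])
cv2.imwrite("pics/c7.png",cv2.resize(t[140:260,240:370],(650,600),interpolation=cv2.INTER_CUBIC))
import math
for th in(.79,.84):
    a=.436-th;print(th,proj(i,(.562-.135*math.cos(a),.0346-.135*math.sin(a),.092)))
print("win@.087",proj(i,(.642,.0359,.087)))
```

```text
[ 0.43892556 -0.16610959  0.22968982]
0.79 (np.float64(279.6480211307204), np.float64(251.48990616402932))
0.84 (np.float64(277.35529667304576), np.float64(250.5644628344914))
win@.087 (np.float64(296.7366034741423), np.float64(176.8425100602568))
```

View pics/c7.png

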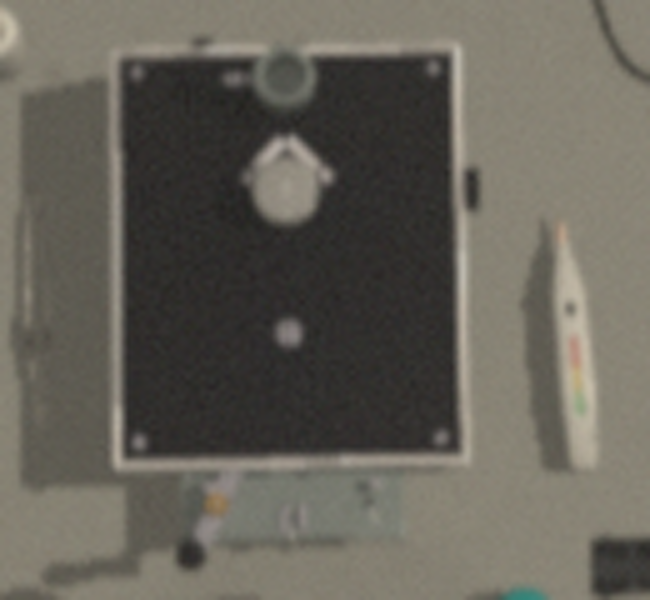

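The knob is at (277.6,250.2), where 0.84 rad predicts (277.4,250.6). The jar is at (296.8,177.2), against a window prediction of (296.7,176.8). Tester and tweezers are unmoved.

```bash
python3 -c "
from rig import env
print(env.sign_off())"
```

```text
the job is handed in; nothing more can be done
None
```

The job is handed in after about 15 s of robot time: the jar sits against both arms of the V-stop over the window, and the lever is past its last click at the far (bright-field) stop.

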